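# Flip out the kickstand of the slip board and hold the board upright

### The arm

A 6-joint arm with a two-finger parallel gripper is mounted at the origin on a cart in front of the work surface, level with it; the furniture and walls round the work are solid. World frame = base frame: x ahead of the robot, y to its left, z up, the work surface at z = 0. Lengths are in mm, angles in rad, forces in N, time in s.
With the tool pointing down it reaches from about 250 to 725 mm from the base axis. Payload 9.7 kg.
Tool frame: the origin (TCP) lies at the very end of the fingers, on their centre line; the grasp point (between the pads) lies 19 mm behind it; z points along the fingers, y is the line along which they close (so a half turn about z gives the same grasp; the last joint's range is limited). The gripper opens to 85 mm and grips with 20 to 120 N. Pads are 22 mm wide; open, the fingers measure 114 mm over their backs; the gripper's body (76 mm by 85 mm) begins 54 mm behind the grasp point. The pads swing forward as they close: fully open they stand 13 mm farther back than shut.
Start: joints at [-1.177, 0.087, 0.176, 1.66, 0, 1.571], TCP at [211.032, -507.9, 231.284] pointing down, gripper open.
Joint ranges: [-3.13, 3.13], [-0.85, 1.81], [-1.15, 1.24], [-2.2, 2.28], [-1.44, 1.52], [-3.14, 3.14]. Speed limits (rad/s): [2.22, 2.22, 2.57, 3.14, 3.14, 3.14].

### API

Orientations are given as a rotation vector (axis times angle).
In Python, from station import robot gives the robot as it stands.
- The arm moves only by the tool arm_command, never from a script. Its arguments are lists of equal length, an entry for each row: "hand": the gripper's target within -1 to 1 (fully open at 1, half-way at 0, shut at -1); "offset": the shift along the world's x, y, z normalised to -1 to 1, where 1 is 1000 mm, a list of three; "delta_rot": the turn, a rotation vector about the world's x, y, z normalised to -1 to 1, where 1 is 360 degrees, a list of three. A call has 1 to 20 rows; each row shifts and turns the commanded pose from where the row before left it; what a row does not reach is not made up. A row lasts 1/8 s, in which the tool goes at most 62.5 mm and 10.7 degrees, less where a joint would pass 70% of its speed; a pose out of reach is approached as far as the arm can. A call with a number of a shift or a turn outside -1 to 1 is refused whole. A call with a gripper value outside its range is refused whole. The fingers move at their own pace and stop on an object; the grip force is fixed at half the most. Time passes only in rows, so rows that do not move let the fingers close. It gives the time, the measured TCP pose, the force, the opening and the grip force at its end, in the units of the state.
- robot.sense(): the state, without advancing time (a new reading comes with each control period).
- robot.read_camera(name): name is "side" or "top"; returns a dict with "img" (400x640x3 uint8, red, green, blue), "depth" (400x640 float32, mm along the optical axis (not along the pixel's ray), 0 where there is no reading), "fov_y" (degrees; the focal length in pixels is half the picture's height over the tangent of half this angle, whatever the lens; pixels are square), "cx", "cy" (the principal point, pixels), "D" ([k1, k2, p1, p2, k3] as OpenCV has them; the pictures are not rectified), "R" (3x3) and "t" (3): a world point X has camera coordinates R X + t. Camera axes: x right, y down, z forward; pixel columns grow to the right and rows downward; lengths in mm; the calibration is good to about 2 mm. A picture is of the moment at which its call begins.
- robot.sign_off(): hands the job in; it is judged then, once.
The state is a dict: "t": time; "joint_positions": joint angles; "dq": joint speeds; "effort": joint torques, N m; "tool_pos": TCP position; "eef_rot": TCP orientation; "force": force on the tool from outside, world axes, zero at the start; "torque": the same for the moment, N m; "opening": finger opening in mm; "grip_force": force on a finger pad.
Only numpy, scipy, OpenCV 4.12 (cv2) and the standard library are available. Lean on these libraries where they do the work, as an engineer would, in place of code of your own. Each camera call takes 0.05 s, during which the arm holds its last target. There are 200 camera calls.

### The job

The blue slip board lies on its face on the packing table. While it still lies there, swing the red-tipped kickstand on its back up and over centre until it snaps open against its stop; then raise the board by the round black hub at its top until it stands upright with its foot on the table. It would tip over by itself, so finish while still gripping the hub and holding the board upright, and leave the other things on the table where they are.

Things in the scene. Friction and masses are not known exactly. Their poses are not given: they have to be found in the camera images.
- slip_board: Loose board, about 0.8 kg, lying on its front at the start. Origin: foot end, mid-width, on the front face (on the table). x points from foot to hub (level at start, up when the board stands), y along its width, z out of its back (up at start). In mm: blue panel x 14..154, y -75..75, z 0..10; two steel tubes along x at y +-55, up to z 23; hinge lugs x 72..98, y +-24, up to z 37.
- board_hub (a point): Centre of the black rubber hub (handle): a disc of 32 mm diameter, axis along the board's y, 30 mm wide between its flat ends, which are for gripping; at x 186, z 24 mm in the board's frame, free space on both sides (a 12 mm wide neck joins it to the panel). The hub spins freely on its axle, so the board turns under a fixed grip.
- board_foot (a point): Middle of the underside of the black rubber foot bar (board frame, mm: x 0..16, y +-80, z 12..34), at x 0, z 23; on the table when the board stands. Raised by the hub, the board turns first about the panel edge x 14, z 0, after 40 degrees about the foot edge x 0, z 12. Let go when standing, it falls towards its panel side.
- kickstand_hinge (a point): Kickstand hinge axis, along the board's y: x 85, z 30 mm in the board's frame.
- kickstand_tip (a point): Centre of the red tip of the kickstand: a freely turning roller of 18 mm diameter, 26 mm long along the board's y, at the end of a steel rod of 12 mm diameter, 95 mm from the hinge.
- kickstand (a joint): Kickstand angle, rad. 0: stowed, rod 0.60 rad up from the board's +x (tip 84 mm above the table); it swings up and over towards the foot; 1.80: open, at its stop. Rod angle from +x = 0.60 + value. A spring drives it back to 0 below about 0.85, on to the stop above 0.95; 1 N at the tip moves it. Open, the tip stays clear of the table while the board is upright.
- gift_box: Bystander: white gift box, 81 x 120 x 42 mm, origin under its centre.
- masking_roll: Bystander: roll of masking tape lying flat, 100 mm across, 25 mm high, origin under its centre.
- kraft_box: Bystander: brown kraft box, 95 x 100 x 68 mm, origin under its centre.
- coaster_stack: Bystander: stack of green coasters, 97 x 98 x 42 mm, origin under its centre.

How it is judged:
By the outcome, as a careful person would: the job done as asked, in the order asked, and still so for the second after the job is handed in, while the arm keeps its last pose, push and grip.
It also fails if it takes over 51 s, if anything falls off the work surface, if the arm or the gripper's body presses on something with over 40 N, if the wrist force passes 120 N, or if a joint passes its speed limit or range.

## Working session

There is one attempt and no reset: what is moved stays moved. The work goes in short steps, Python scripts to look and compute and a tool call to move; the robot and the scene stay as the last step left them, time stands still between calls to the robot, and variables do not carry over. Pictures are saved under pics/ and viewed, at most 10 in all, crops included, and the job is handed in when it is done.

Besides the shell and the picture viewer there is one more tool, called after ">>>" by a JSON object that holds its "method" and its "body", one argument or row to a line. arm_command: Moves the arm, as the interface text tells. Scaled input: -1 to 1 covers 1000 mm each way for a shift and 360 degrees each way for a turn. Its arguments: {"type":"object","properties":{"hand":{"type":"array","items":{"type":"number"}},"offset":{"type":"array","items":{"type":"array","items":{"type":"number"}}},"delta_rot":{"type":"array","items":{"type":"array","items":{"type":"number"}}}},"required":["hand","offset","delta_rot"]}

```bash
mkdir -p pics
cat > h.py <<'E'
import numpy as np, cv2
from station import robot
def snap(n):
    c=robot.read_camera(n); f=200/np.tan(np.radians(c["fov_y"])/2)
    c["K"]=np.array([[f,0,c["cx"]],[0,f,c["cy"]],[0,0,1.]]); return c
def world(c,u,v,z=None):
    """pixel arrays -> world; by depth, or at plane height z"""
    u=np.atleast_1d(u).astype(float);v=np.atleast_1d(v).astype(float)
    n=cv2.undistortPoints(np.stack([u,v],1)[:,None],c["K"],np.array(c["D"],float))[:,0]
    r=np.c_[n,np.ones(len(n))]; R=np.array(c["R"]);t=np.array(c["t"])
    if z is None: d=c["depth"][v.astype(int),u.astype(int)]
    else:
        o=-R.T@t; d=(z-o[2])/((r@R)[:,2])
    return (r*np.reshape(d,(-1,1))-t)@R
def proj(c,X):
    R=np.array(c["R"]); return cv2.projectPoints(np.atleast_2d(X).astype(float),cv2.Rodrigues(R)[0],np.array(c["t"],float),c["K"],np.array(c["D"],float))[0][:,0]
E
python3 - <<'E'
from h import *
import pickle
for n in("top","side"):
    c=snap(n); pickle.dump(c,open(n+".pkl","wb")); cv2.imwrite(f"pics/{n}0.png",c["img"][:,:,::-1])
    print(n,c["fov_y"],c["D"],-np.array(c["R"]).T@c["t"], np.array(c["R"])[2])
print(robot.sense())
E
```

```text
top 48.74174821933926 [-0.01513976  0.          0.          0.          0.        ] [ 265.64515917  114.52284086 1278.5359313 ] [ 0.18702915  0.00309244 -0.9823495 ]
side 55.542984082953154 [-0.05287146  0.          0.          0.          0.        ] [435.29998443 863.70057455 751.71277422] [ 0.0495167  -0.75193151 -0.65737896]
{'t': 0.1, 'joint_positions': array([-1.17700606e+00,  8.74116722e-02,  1.75197181e-01,  1.65978118e+00,
       -1.24683592e-05,  1.57078699e+00]), 'dq': array([ 8.41420029e-04, -2.20362320e-03,  2.79069488e-03,  6.93571584e-04,
        2.30169403e-05,  1.05669610e-03]), 'effort': array([ 7.92654155e-04, -5.21561122e+01,  4.65653408e+01,  1.60820974e-02,
        1.62153469e-05,  1.33502459e-05]), 'tool_pos': array([ 210.94917765, -507.71795161,  230.64202053]), 'eef_rot': array([-3.07973904e+00, -6.14360104e-01,  3.87596264e-04]), 'force': array([0.34238591, 1.17598981, 0.04642113]), 'torque': array([-0.01467679, -0.00686946, -0.0029136 ]), 'grip_force': 0.0, 'opening': 85.2071752243692}
```

View pics/top0.png

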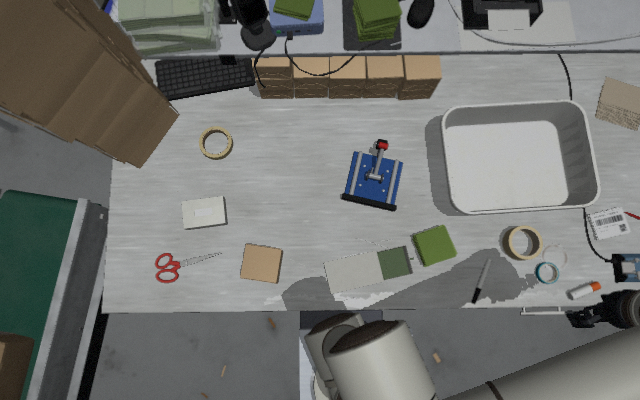

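View pics/side0.png

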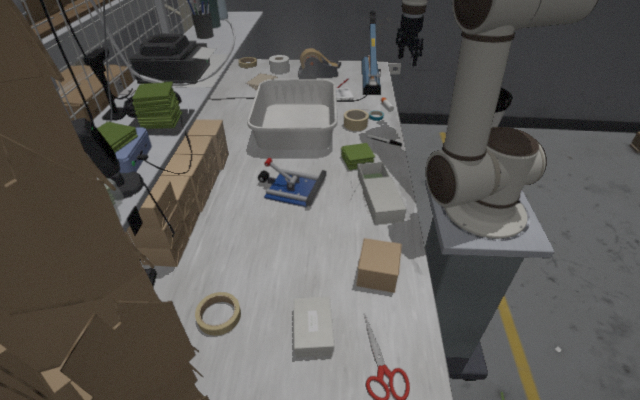

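The top view shows the board at about (375,178), with the foot bar at its near edge (342-397, ~200) and the hub and red tip at about (380,147). A bin lies to its right. I'll enlarge a crop of both views.

Run:
```python
from h import *
import pickle
a=pickle.load(open("top.pkl","rb"));b=pickle.load(open("side.pkl","rb"))
A=cv2.resize(a["img"][130:220,330:415],None,fx=6,fy=6,interpolation=cv2.INTER_CUBIC)
B=cv2.resize(b["img"][150:210,250:335],None,fx=6,fy=6,interpolation=cv2.INTER_CUBIC)
cv2.imwrite("pics/c1.png",A[:,:,::-1]);cv2.imwrite("pics/c2.png",B[:,:,::-1])
```

```text
(no output)
```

View pics/c1.png

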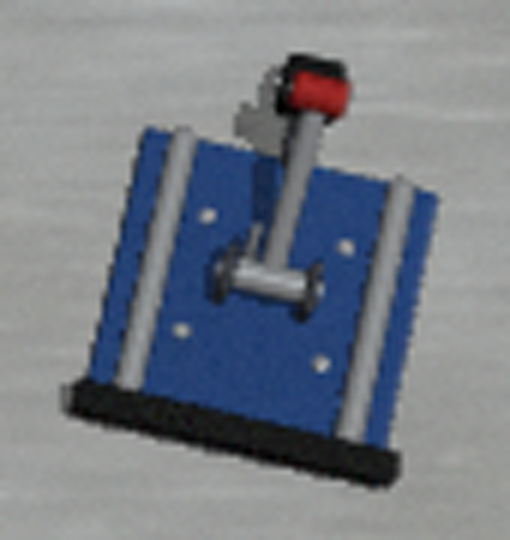

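View pics/c2.png

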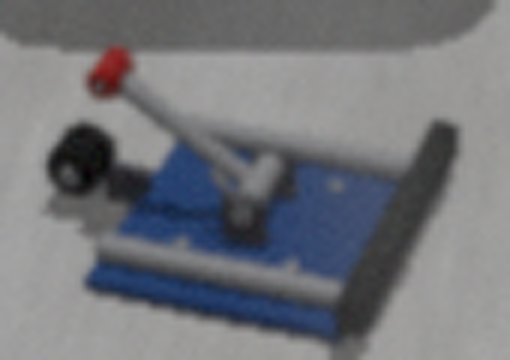

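```bash
cat >> h.py <<'E'
def board(p,X):
    X=np.atleast_2d(X).astype(float);c,s=np.cos(p[2]),np.sin(p[2])
    return np.c_[p[0]+c*X[:,0]-s*X[:,1],p[1]+s*X[:,0]+c*X[:,1],X[:,2]]
E
python3 - <<'E'
from h import *
import pickle
from scipy.optimize import least_squares
a=pickle.load(open("top.pkl","rb"));b=pickle.load(open("side.pkl","rb"))
TX=np.array([[154,75,10],[154,-75,10],[0,80,34],[0,-80,34],[163.4,0,86],[85,0,36]],float)
tp=np.array([[148,130],[438,198],[70,408],[390,487],[320,93],[268,280]])/6+[330,130]
SX=np.array([[163.4,0,83.6],[186,8,24],[154,75,5]],float)
sp=np.array([[110,72],[80,160],[93,270]])/6+[250,150]
f=lambda p:np.r_[(proj(a,board(p,TX))-tp).ravel(),(proj(b,board(p,SX))-sp).ravel()]
r=least_squares(f,[500,-20,0],x_scale=[100,100,.1],loss="soft_l1");p=r.x
print(p,f(p).reshape(-1,2).round(1).tolist())
for X in([186,0,24],[163.4,0,83.6],[85,0,30],[0,0,23]):print(board(p,X).round(1))
# surroundings heights from the depth: bin rim, shelf boxes
for u,v in((440,115),(446,160),(452,205),(350,90),(380,60),(400,95),(375,40),(300,40)):print(u,v,world(a,u,v).round(0))
E
```

```text
[ 4.93739091e+02 -4.47818269e+01 -2.62896559e-01] [[-0.2, -0.6], [0.6, -0.0], [-0.4, -0.0], [0.7, 0.3], [0.3, 0.6], [0.4, -0.0], [0.7, 0.2], [-0.1, 1.1], [-1.5, 2.3]]
[[673.3 -93.1  24. ]]
[[651.5 -87.2  83.6]]
[[575.8 -66.9  30. ]]
[[493.7 -44.8  23. ]]
440 115 [[ 777. -279.   -1.]]
446 160 [[ 602. -253.  108.]]
452 205 [[ 493. -291.   14.]]
350 90 [[837.  -1.  53.]]
380 60 [[887. -80. 137.]]
400 95 [[ 829. -153.   33.]]
375 40 [[886. -51. 242.]]
300 40 [[891. 142. 239.]]
```

Run:
```python
from h import *
from scipy.spatial.transform import Rotation as Ro
s=robot.sense();R=Ro.from_rotvec(s["eef_rot"]).as_matrix();print(R.round(3))
p=[493.7,-44.8,-.263]
y=np.arctan2(R[1,1],R[0,1]);d=(p[2]+np.pi/2-y+np.pi/2)%np.pi-np.pi/2
print("turn deg",np.degrees(d))
q=board(p,[200,0,74])[0];print("pre",q,q-s["tool_pos"])
prev=q
for f in np.arange(.6,2.01,.1):
    w=board(p,[85+95*np.cos(f)+20,0,30+95*np.sin(f)-12])[0];print(f.round(1),w.round(1),(w-prev).round(1));prev=w
```

```text
[[ 0.923  0.384 -0.   ]
 [ 0.384 -0.923  0.001]
 [-0.    -0.001 -1.   ]]
turn deg -37.63184546243448
pre [686.82287778 -96.79571212  74.        ] [ 475.87370013  410.92223949 -156.64202053]
0.6 [670.8 -92.5  71.6] [-16.    4.3  -2.4]
0.7 [665.3 -91.   79.2] [-5.5  1.5  7.6]
0.8 [659.  -89.3  86.1] [-6.3  1.7  6.9]
0.9 [652.1 -87.5  92.4] [-6.9  1.9  6.3]
1.0 [644.7 -85.4  97.9] [-7.5  2.   5.5]
1.1 [636.7 -83.3 102.7] [-8.   2.1  4.7]
1.2 [628.3 -81.  106.5] [-8.4  2.3  3.9]
1.3 [619.6 -78.7 109.5] [-8.7  2.3  3. ]
1.4 [610.7 -76.3 111.6] [-8.9  2.4  2.1]
1.5 [601.6 -73.8 112.8] [-9.1  2.5  1.1]
1.6 [592.4 -71.4 113. ] [-9.2  2.5  0.2]
1.7 [583.3 -68.9 112.2] [-9.1  2.5 -0.8]
1.8 [574.2 -66.5 110.5] [-9.   2.4 -1.7]
1.9 [565.4 -64.1 107.9] [-8.8  2.4 -2.6]
2.0 [556.9 -61.8 104.4] [-8.5  2.3 -3.5]
```

>>> {"method": "arm_command", "body": {
  "hand": [-1,-1,-1,-1,-1,-1,-1,-1,-1,-1,-1,-1,-1,-1,-1,-1,-1],
  "offset": [
    [0.0298,0.0257,0],
    [0.0298,0.0257,0],
    [0.0298,0.0257,0],
    [0.0298,0.0257,0],
    [0.0298,0.0257,0],
    [0.0298,0.0257,0],
    [0.0298,0.0257,0],
    [0.0298,0.0257,0],
    [0.0298,0.0257,0],
    [0.0298,0.0257,0],
    [0.0298,0.0257,0],
    [0.0298,0.0257,0],
    [0.0298,0.0257,0],
    [0.0298,0.0257,0],
    [0.0298,0.0257,0],
    [0.0298,0.0257,0],
    [0,0,0]
  ],
  "delta_rot": [
    [0,0,0.0247],
    [0,0,0.0247],
    [0,0,0.0247],
    [0,0,0.0247],
    [0,0,0.0247],
    [0,0,0.0247],
    [0,0,0.0247],
    [0,0,0.0247],
    [0,0,0.0247],
    [0,0,0.0247],
    [0,0,0.0247],
    [0,0,0.0247],
    [0,0,0.0247],
    [0,0,0.0247],
    [0,0,0.0247],
    [0,0,0.0247],
    [0,0,0]
  ]
}}

```text
t: 2.22
tool_pos: [689.1, -94.6, 229.1]
eef_rot: [-0.408, -3.113, -0.001]
force: [0.2, -0.3, 0.3]
opening: -0.7
grip_force: 0.0
```

>>> {"method": "arm_command", "body": {
  "hand": [-1,-1,-1,-1,-1,-1],
  "offset": [
    [-0.001,-0.001,-0.04],
    [-0.001,-0.001,-0.04],
    [0,0,-0.03],
    [0,0,-0.03],
    [0,0,-0.015],
    [0,0,0]
  ],
  "delta_rot": [
    [0,0,0],
    [0,0,0],
    [0,0,0],
    [0,0,0],
    [0,0,0],
    [0,0,0]
  ]
}}

```text
t: 2.98
tool_pos: [685.1, -99.0, 75.5]
eef_rot: [-0.416, -3.112, 0.0]
force: [0.2, 0.6, -0.1]
opening: 0.4
grip_force: 0.0
```

Run:
```python
from h import *
c=snap("side");B=cv2.resize(c["img"][110:210,230:340],None,fx=6,fy=6,interpolation=cv2.INTER_CUBIC);cv2.imwrite("pics/s1.png",B[:,:,::-1])
```

```text
(no output)
```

View pics/s1.png

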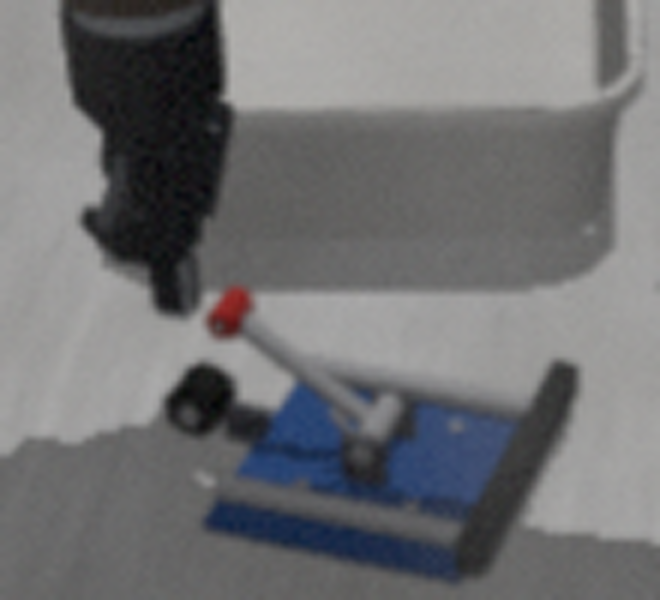

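The side crop shows the closed fingers at (175,300), behind the red roller at (230,312), with the hub at (200,400) below and clear. Next I'll push the roller along its arc.

>>> {"method": "arm_command", "body": {
  "hand": [-1,-1,-1,-1,-1,-1,-1,-1,-1,-1,-1,-1,-1,-1,-1,-1,-1],
  "offset": [
    [-0.007,0.003,-0.003],
    [-0.007,0.003,-0.002],
    [-0.0055,0.0015,0.006],
    [-0.0063,0.0017,0.007],
    [-0.0069,0.0019,0.0063],
    [-0.0075,0.002,0.0055],
    [-0.008,0.0021,0.0047],
    [-0.0084,0.0023,0.0039],
    [-0.0087,0.0023,0.003],
    [-0.0089,0.0024,0.0021],
    [-0.0091,0.0025,0.0011],
    [-0.0092,0.0025,0],
    [-0.0091,0.0025,-0.0005],
    [-0.009,0.0024,0],
    [-0.0088,0.0024,0],
    [-0.0085,0.0023,0],
    [0,0,0]
  ],
  "delta_rot": [
    [0,0,0],
    [0,0,0],
    [0,0,0],
    [0,0,0],
    [0,0,0],
    [0,0,0],
    [0,0,0],
    [0,0,0],
    [0,0,0],
    [0,0,0],
    [0,0,0],
    [0,0,0],
    [0,0,0],
    [0,0,0],
    [0,0,0],
    [0,0,0],
    [0,0,0]
  ]
}}

```text
t: 5.15
tool_pos: [557.5, -61.8, 110.6]
eef_rot: [0.414, 3.114, -0.0]
force: [-2.0, 0.1, 0.4]
opening: 0.0
grip_force: 0.0
```

Run:
```python
from h import *
c=snap("side");B=cv2.resize(c["img"][110:210,230:340],None,fx=6,fy=6,interpolation=cv2.INTER_CUBIC);cv2.imwrite("pics/s2.png",B[:,:,::-1])
```

```text
(no output)
```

View pics/s2.png

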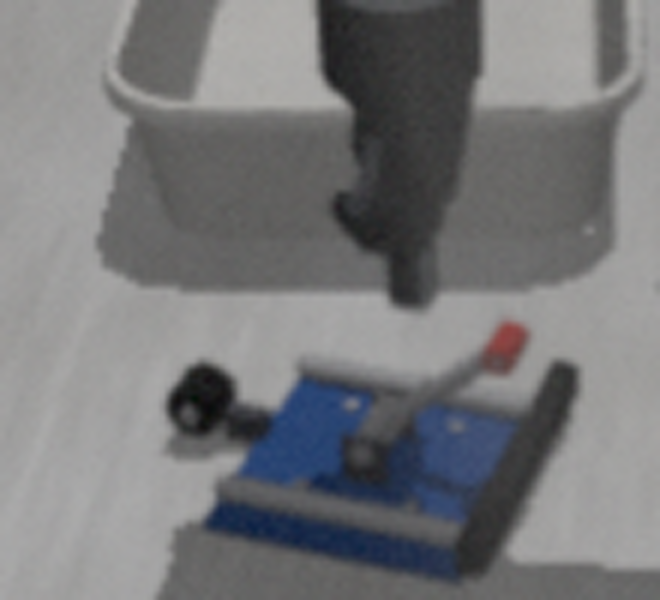

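The kickstand is open, with the red tip at (505,345) on the foot side. The board hasn't moved: the hub is still at (200,400). Next I'll move over the hub with the fingers opening and go down.

>>> {"method": "arm_command", "body": {
  "hand": [0.3,0.3,0.3,0.3,0.3,0.3,0.3,0.3,0.3,0.3,0.3,0.3],
  "offset": [
    [0.012,-0.003,0.02],
    [0.03,-0.008,0],
    [0.035,-0.01,0],
    [0.03,-0.008,0],
    [0.009,-0.0025,0],
    [0,0,-0.03],
    [0,0,-0.03],
    [0,0,-0.025],
    [0,0,-0.02],
    [0,0,-0.012],
    [0,0,-0.007],
    [0,0,0]
  ],
  "delta_rot": [
    [0,0,0],
    [0,0,0],
    [0,0,0],
    [0,0,0],
    [0,0,0],
    [0,0,0],
    [0,0,0],
    [0,0,0],
    [0,0,0],
    [0,0,0],
    [0,0,0],
    [0,0,0]
  ]
}}

```text
t: 6.7
tool_pos: [674.0, -93.4, 6.5]
eef_rot: [0.415, 3.114, 0.0]
force: [0.2, -0.1, -0.2]
opening: 55.6
grip_force: 0.0
```

Run:
```python
from h import *
c=snap("side");B=cv2.resize(c["img"][120:210,230:340],None,fx=6,fy=6,interpolation=cv2.INTER_CUBIC);cv2.imwrite("pics/s3.png",B[:,:,::-1])
s=robot.sense();print(s["tool_pos"],s["force"],s["opening"],s["joint_positions"])
```

```text
[674.20559306 -93.43487547   6.95450333] [0.15392675 0.89477151 0.222024  ] 55.480215556616265 [-1.37697230e-01  4.20471372e-01  1.43273949e-01  1.29291500e+00
 -2.57449077e-05  1.26969313e-01]
```

View pics/s3.png

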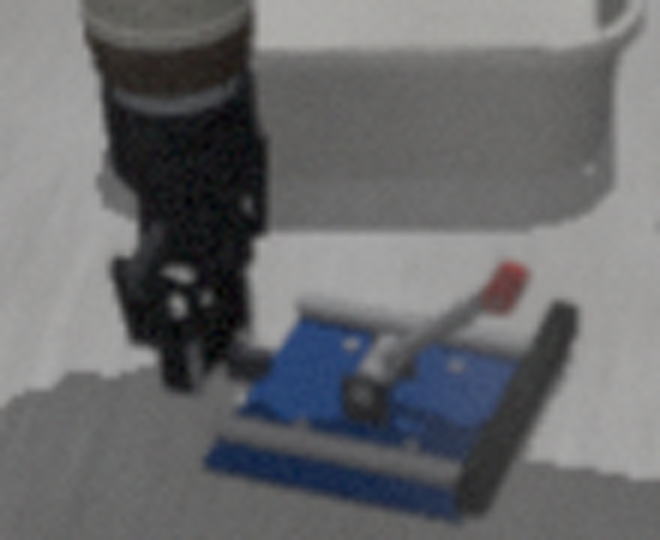

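The fingers at (185,370) straddle the hub, which they now hide. Closing.

>>> {"method": "arm_command", "body": {
  "hand": [-1,-1,-1,-1,-1,-1],
  "offset": [
    [0,0,-0.0015],
    [0,0,0],
    [0,0,0],
    [0,0,0],
    [0,0,0],
    [0,0,0]
  ],
  "delta_rot": [
    [0,0,0],
    [0,0,0],
    [0,0,0],
    [0,0,0],
    [0,0,0],
    [0,0,0]
  ]
}}

```text
t: 7.5
tool_pos: [674.4, -93.4, 5.6]
eef_rot: [0.414, 3.113, 0.0]
force: [0.5, 0.7, 5.6]
opening: 29.6
grip_force: 59.5
```

Run:
```python
import numpy as np
c,s=np.cos(-.263),np.sin(-.263)
pr=None
for d in range(0,91,5):
    t=np.radians(d);C,S=np.cos(t),np.sin(t)
    h=(14+172*C-24*S,172*S+24*C) if d<=40 else (-4.4+186*C-12*S,186*S+12*C)
    w=np.array([h[0]*c,h[0]*s,h[1]])
    if pr is not None: print(d,(w-pr).round(1).tolist(),(w-w0).round(1).tolist())
    else: w0=w
    pr=w
```

```text
5 [-2.7, 0.7, 14.9] [-2.7, 0.7, 14.9]
10 [-3.9, 1.0, 14.6] [-6.5, 1.8, 29.5]
15 [-5.1, 1.4, 14.2] [-11.7, 3.1, 43.7]
20 [-6.3, 1.7, 13.7] [-17.9, 4.8, 57.4]
25 [-7.4, 2.0, 13.1] [-25.4, 6.8, 70.4]
30 [-8.5, 2.3, 12.3] [-33.8, 9.1, 82.8]
35 [-9.5, 2.6, 11.5] [-43.3, 11.7, 94.3]
40 [-10.4, 2.8, 10.6] [-53.8, 14.5, 104.9]
45 [-11.3, 3.0, 11.1] [-65.0, 17.5, 116.0]
50 [-12.2, 3.3, 10.2] [-77.3, 20.8, 126.2]
55 [-13.0, 3.5, 9.0] [-90.3, 24.3, 135.2]
60 [-13.8, 3.7, 7.8] [-104.1, 28.0, 143.1]
65 [-14.4, 3.9, 6.6] [-118.5, 31.9, 149.6]
70 [-14.9, 4.0, 5.2] [-133.3, 35.9, 154.9]
75 [-15.2, 4.1, 3.9] [-148.6, 40.0, 158.8]
80 [-15.5, 4.2, 2.5] [-164.1, 44.2, 161.3]
85 [-15.7, 4.2, 1.1] [-179.7, 48.4, 162.3]
90 [-15.7, 4.2, -0.3] [-195.4, 52.6, 162.0]
```

>>> {"method": "arm_command", "body": {
  "hand": [-1,-1,-1,-1,-1,-1,-1,-1,-1,-1,-1,-1,-1,-1,-1,-1,-1],
  "offset": [
    [-0.0012,0.0003,0.0075],
    [-0.0015,0.0004,0.0074],
    [-0.0018,0.0005,0.0073],
    [-0.0021,0.0005,0.0073],
    [-0.0024,0.0007,0.0071],
    [-0.0027,0.0007,0.0071],
    [-0.003,0.0008,0.0069],
    [-0.0033,0.0009,0.0068],
    [-0.0036,0.001,0.0066],
    [-0.0038,0.001,0.0065],
    [-0.0041,0.0011,0.0062],
    [-0.0044,0.0012,0.0061],
    [-0.0046,0.0013,0.0058],
    [-0.0049,0.0013,0.0057],
    [-0.0051,0.0014,0.0054],
    [-0.0053,0.0014,0.0052],
    [0,0,0]
  ],
  "delta_rot": [
    [0,0,0],
    [0,0,0],
    [0,0,0],
    [0,0,0],
    [0,0,0],
    [0,0,0],
    [0,0,0],
    [0,0,0],
    [0,0,0],
    [0,0,0],
    [0,0,0],
    [0,0,0],
    [0,0,0],
    [0,0,0],
    [0,0,0],
    [0,0,0],
    [0,0,0]
  ]
}}

```text
t: 9.62
tool_pos: [620.1, -78.9, 110.5]
eef_rot: [0.414, 3.113, -0.0]
force: [1.4, 0.0, -1.5]
opening: 29.1
grip_force: 59.7
```

Run:
```python
from h import *
c=snap("side");B=cv2.resize(c["img"][100:210,220:350],None,fx=5,fy=5,interpolation=cv2.INTER_CUBIC);cv2.imwrite("pics/s4.png",B[:,:,::-1])
```

```text
(no output)
```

View pics/s4.png

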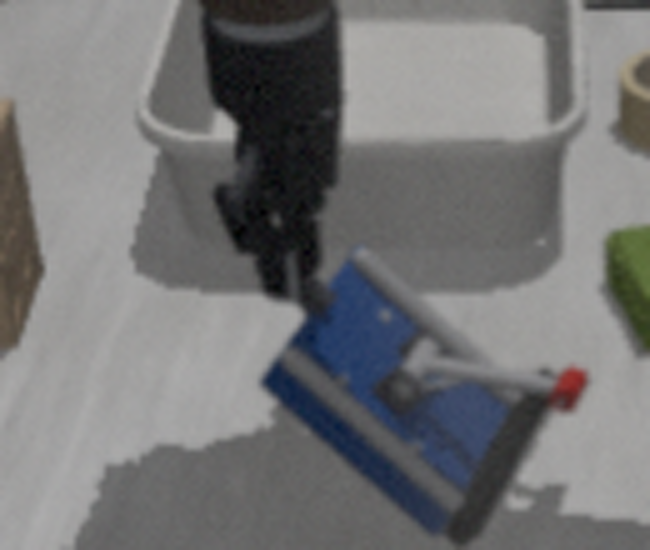

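The board is at about 40°, with the hub gripped at (300,290), the foot on the table at (460,530) and the kickstand still open. Carrying on to about 85°.

>>> {"method": "arm_command", "body": {
  "hand": [-1,-1,-1,-1,-1,-1,-1,-1,-1,-1,-1,-1,-1,-1,-1,-1,-1,-1,-1],
  "offset": [
    [-0.0055,0.0015,0.0057],
    [-0.0058,0.0015,0.0054],
    [-0.006,0.0016,0.0052],
    [-0.0062,0.0017,0.005],
    [-0.0064,0.0017,0.0046],
    [-0.0066,0.0018,0.0044],
    [-0.0068,0.0018,0.004],
    [-0.007,0.0019,0.0038],
    [-0.0071,0.0019,0.0035],
    [-0.0073,0.002,0.0031],
    [-0.0074,0.002,0.0028],
    [-0.0075,0.002,0.0024],
    [-0.0076,0.002,0.0021],
    [-0.0076,0.0021,0.0018],
    [-0.0077,0.0021,0.0014],
    [-0.0078,0.0021,0.0011],
    [-0.0078,0.0021,0.0007],
    [-0.0079,0.0021,0.0004],
    [0,0,0]
  ],
  "delta_rot": [
    [0,0,0],
    [0,0,0],
    [0,0,0],
    [0,0,0],
    [0,0,0],
    [0,0,0],
    [0,0,0],
    [0,0,0],
    [0,0,0],
    [0,0,0],
    [0,0,0],
    [0,0,0],
    [0,0,0],
    [0,0,0],
    [0,0,0],
    [0,0,0],
    [0,0,0],
    [0,0,0],
    [0,0,0]
  ]
}}

```text
t: 12.05
tool_pos: [493.3, -44.5, 167.8]
eef_rot: [0.414, 3.114, 0.001]
force: [1.6, 2.8, 6.8]
opening: 29.2
grip_force: 60.8
```

>>> {"method": "arm_command", "body": {
  "hand": [-1,-1,-1,-1,-1],
  "offset": [
    [-0.005,0.0014,0.0002],
    [-0.005,0.0014,0],
    [-0.004,0.001,-0.0002],
    [-0.0017,0.0004,-0.0003],
    [0,0,0]
  ],
  "delta_rot": [
    [0,0,0],
    [0,0,0],
    [0,0,0],
    [0,0,0],
    [0,0,0]
  ]
}}

```text
t: 12.68
tool_pos: [478.1, -40.2, 167.5]
eef_rot: [0.414, 3.114, 0.002]
force: [1.6, 4.8, 7.3]
opening: 29.0
grip_force: 61.0
```

Run:
```python
from h import *
import pickle
a=snap("top");c=snap("side");pickle.dump((a,c),open("end.pkl","wb"))
B=cv2.resize(c["img"][110:210,250:350],None,fx=6,fy=6,interpolation=cv2.INTER_CUBIC)
A=cv2.resize(a["img"][140:240,320:430],None,fx=6,fy=6,interpolation=cv2.INTER_CUBIC)
cv2.imwrite("pics/e1.png",B[:,:,::-1]);cv2.imwrite("pics/e2.png",A[:,:,::-1])
print(robot.sense()["force"],robot.sense()["tool_pos"])
```

```text
[2.3886867  4.25477817 6.57581689] [478.18748459 -40.23626098 167.51519028]
```

View pics/e1.png

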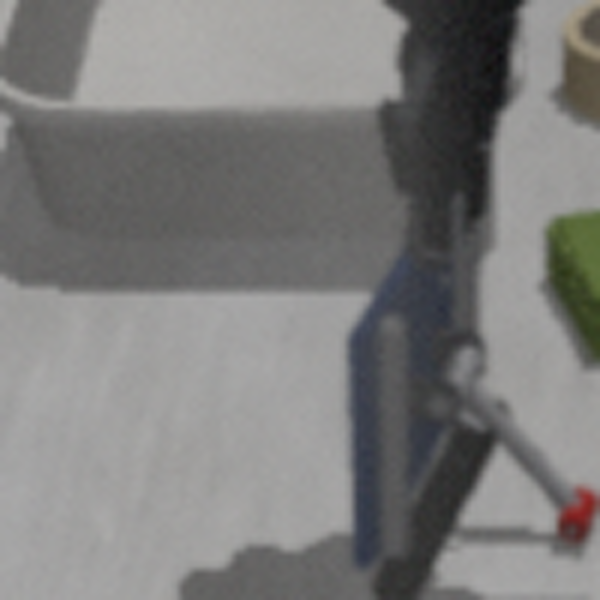

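The side crop shows the board standing. The near panel edge runs from (350,338) to (357,563), the foot is at about (400,590), and the kickstand is open and clear of the table. I'll work out the tilt from that edge and the tube.

Run:
```python
from h import *
import pickle
from scipy.optimize import least_squares
a,c=pickle.load(open("end.pkl","rb"))
X=np.array([[154,75,0],[14,75,0],[15,-0,94]],float)-[186,0,24]
px=np.array([[350,338],[357,563],[577,515]])/6+[250,110]
def pts(th,yaw,dx=0,dy=0):
    C,S=np.cos(th),np.sin(th)
    h=np.c_[X[:,0]*C-X[:,2]*S,X[:,1],X[:,0]*S+X[:,2]*C]
    cc,s=np.cos(yaw),np.sin(yaw)
    return np.c_[478.1+dx+cc*h[:,0]-s*h[:,1],-40.2+dy+s*h[:,0]+cc*h[:,1],186+h[:,2]]
for d in(85,88,90,92,95):print(d,(proj(c,pts(np.radians(d),-.263))-px).round(1).tolist())
r=least_squares(lambda q:(proj(c,pts(q[0],-.263,q[1],q[2]))-px).ravel(),[1.5,0,0]);print(np.degrees(r.x[0]),r.x[1:],r.fun.round(1))
```

```text
85 [[0.5, 0.7], [4.2, 2.8], [5.1, -0.7]]
88 [[-0.1, 0.2], [1.3, 1.9], [2.3, -0.2]]
90 [[-0.5, -0.1], [-0.6, 1.3], [0.3, 0.1]]
92 [[-0.9, -0.4], [-2.5, 0.6], [-1.6, 0.3]]
95 [[-1.5, -0.9], [-5.4, -0.4], [-4.5, 0.4]]
90.7558028501787 [-2.20643434 -1.7857905 ] [ 0.2 -0.6 -0.6  0.7  0.3 -0.2]
```

View pics/e2.png

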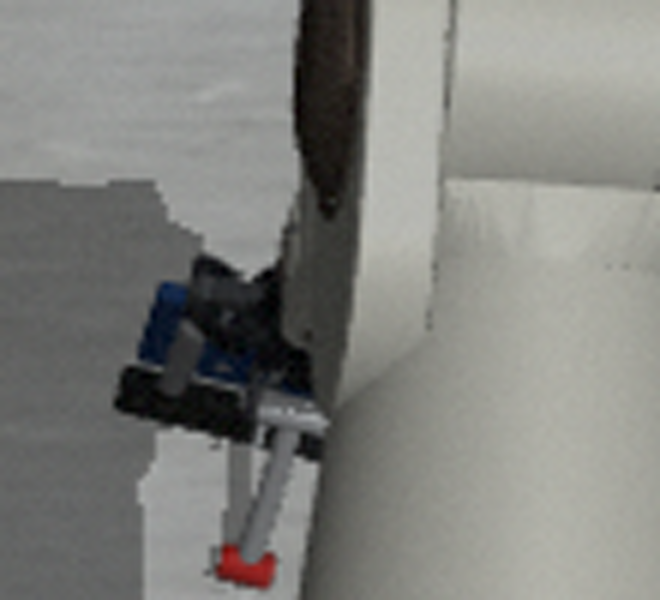

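Both views agree that the board is upright (90° ±1°) and the kickstand (red tip at (245,565) in the top crop) is open. I'll lower it 0.5 mm to confirm that the foot bears on the table.

>>> {"method": "arm_command", "body": {
  "hand": [-1,-1,-1,-1],
  "offset": [
    [0,0,-0.0005],
    [0,0,0],
    [0,0,0],
    [0,0,0]
  ],
  "delta_rot": [
    [0,0,0],
    [0,0,0],
    [0,0,0],
    [0,0,0]
  ]
}}

```text
t: 13.28
tool_pos: [478.4, -40.3, 167.5]
eef_rot: [0.414, 3.113, 0.002]
force: [2.9, 3.8, 11.7]
opening: 29.1
grip_force: 61.5
```

The upward force rose from 7 to 12 N with no change in height, so the foot is firmly on the table. Handing in.

```bash
python3 -c "
from station import robot
print(robot.sign_off())"
```

```text
the job is handed in; nothing more can be done
None
```

The kickstand was snapped open while the board lay flat, and the board now stands upright (within about 1°) with its foot on the table and the hub still gripped. I handed it in at about 13 s and did not touch the other things on the table.

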